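# Code drum to the reader

### The arm

A 6-joint arm with a two-finger parallel gripper is mounted at the origin on a cart in front of the work surface, level with it; the furniture and walls round the work are solid. World frame = base frame: x ahead of the robot, y to its left, z up, the work surface at z = 0. Lengths are in mm, angles in rad, forces in N, time in s.
With the tool pointing down it reaches from about 350 to 975 mm from the base axis. Payload 7.1 kg.
Tool frame: the origin (TCP) lies on the front face of the gripper's body, between the roots of the fingers; the fingertips stand 80 mm ahead of it and the grasp point (between the pads) lies 61 mm ahead of it (env.tips_ahead is the distance from the TCP to the fingertips, in mm); z points along the fingers, y is the line along which they close (so a half turn about z gives the same grasp; the last joint's range is limited). The gripper opens to 88 mm and grips with 3 to 60 N. Pads are 20 mm wide; open, the fingers measure 115 mm over their backs; the gripper's body (75 mm by 178 mm) begins 61 mm behind the grasp point.
Start: joints at [-1.155, 0.423, 1.63, -0, 1.089, -0.019], TCP at [263.283, -566.822, 302.675] pointing down, gripper open.
Joint ranges: [-3, 3], [-0.9, 2.11], [0.09, 2.58], [-1.31, 4.45], [0.11, 2.69], [-2.54, 2.54]. Speed limits (rad/s): [2.39, 2.39, 3.01, 3.14, 3.14, 3.14].

### API

Orientations are given as a unit quaternion [x, y, z, w].
In Python, from station import env, eyes gives the robot as it stands (env), with the cameras (eyes). Calls block until the motion is done:
- env.reach(position, orientation): joint-space move of the TCP to a pose.
- env.move_l(position, rot=None, rate=150, f_stop=None): straight line of the TCP; rot=None keeps the orientation; rate is the mean speed in mm/s. With f_stop (N) it stops when the force on the tool has changed by that much, and returns True; else False.
- env.move_joints(angles): joint-space move.
- env.set_gripper(opening): finger opening in mm; the grip force is fixed at half the most; returns when the fingers have stopped.
- env.hold(seconds).
- env.ik(position, orientation): joint angles nearest the present ones, or None.
- env.read_state(): the state.
- eyes.camera(name): name is "scene" or "top"; returns the picture (384x512x3 uint8, blue, green, red); there is no depth.
- eyes.camera_params(name): a dict with "fx", "fy", "cx", "cy" (pixels), "pose" (4x4, takes a point from camera to world coordinates). Camera axes: x right, y up, looking along -z (the intrinsics and any distortion apply to the point x, -y, -z); pixel columns grow to the right and rows downward; lengths in mm; the calibration is good to about 2 mm. A picture is of the moment at which its call begins. camera_params takes no time and is no camera call.
A pose or a line that the arm cannot do raises env.IKError and nothing moves.
- env.sign_off(): hands the job in; it is judged then, once.
The state is a dict: "time_s": time; "qpos": joint angles; "dq": joint speeds; "tau": joint torques, N m; "tool_pos": TCP position; "orientation": TCP orientation; "force": force on the tool from outside, world axes, zero at the start; "wrist_torque": the same for the moment, N m; "width": finger opening in mm; "grip_force": force on a finger pad.
Only numpy, scipy, OpenCV 4.12 (cv2) and the standard library are available. Lean on these libraries where they do the work, as an engineer would, in place of code of your own. Each camera call takes 0.05 s, during which the arm holds its last target. There are 200 camera calls.

### The job

For a read test, set the blue test drum on the flatted spindle of the rotary stage, its D-shaped bore matched to the shaft's flat so that it sits fully down on the stage's table, and turn it there until its bar-code label squarely faces the window of the code reader. Leave it standing like that and let go.

Things in the scene. Friction and masses are not known exactly. Their poses are not given: they have to be found in the camera images.
- drum: loose blue cylinder, 50 mm diameter, 55 mm high, 0.15 to 0.3 kg, standing on the bench. Origin: centre of its underside, z up its axis. A D-shaped bore runs right through: 20.4 mm diameter, its one flat 6.7 mm from the axis. The drum's +x points out through that flat; the white bar-code label is on this same side of the drum, and a short white line on the top face marks the side too.
- code (a point): centre of the white bar-code label (26 mm wide, 34 mm high) on the drum's curved side: 25 mm from the drum's axis along its +x, 27.5 mm above its underside. Same axes as the drum.
- spindle_seat (a point): on the spindle's axis, centre of the top face of the rotary stage's round silver table (64 mm diameter, 42 mm above the bench), on which the seated drum's underside rests. Turns with the spindle; z up, +x out through the flat of the shaft. The stage is bolted on a black plate (120 x 250 x 12 mm) that is fixed to the bench.
- shaft_top (a point): centre of the upper end of the spindle's steel stub shaft, 28 mm above spindle_seat, same axes. The shaft is 18 mm in diameter with one flat 5.5 mm from the axis; over its top 5 mm it tapers to two thirds of that size.
- spindle (a joint): angle of the spindle about its vertical axis, rad, -3 to 3, growing counter-clockwise seen from above; 0 when the shaft's flat faces the reader. Turns by hand against light friction (about 0.04 N m) and stays where it is left; the stage's small brass clamp screw is already slack.
- reader_window (a point): centre of the front window (round lens, red lamps) of the code reader, a charcoal box 52 x 50 x 46 mm on a bracket on the same plate, top 100 mm above the bench. It is 105 mm from the spindle's axis and 69.5 mm above the bench, level with the label of a seated drum. Axes of the plate: z up; the window looks along -y, straight at the spindle's axis.

How it is judged (in metres and radians):
At the end, for the whole second after the job is handed in: The drum stands upright on the spindle with its underside on the stage's table (within 3 mm of height, 4 mm of centre and 3.5 degrees of upright), its label points at the reader's window within 15 degrees, and it is at rest (z of drum in the frame of spindle_seat below 0.003 m and horizontal distance between drum and spindle_seat below 0.004 m and angle between drum's own z axis and vertical below 0.06 rad and angle between the x axis of drum and the y axis of reader_window, either way round below 0.26 rad and distance between code and reader_window below 0.095 m and linear speed of drum below 0.01 m/s and angular speed of drum below 0.05 rad/s); the robot touches nothing.
It also fails if it takes over 32 s, if anything falls off the work surface, if the arm or the gripper's body presses on something with over 40 N, if the wrist force passes 120 N, or if a joint passes its speed limit or range.

## Working session

There is one attempt and no reset: what is moved stays moved. The work goes in short steps, each a Python script; the robot and the scene stay as the last script left them, time stands still between calls to the robot, and variables do not carry over. Pictures are saved under pics/ and viewed, at most 10 in all, crops included, and the job is handed in when it is done.

```bash
mkdir -p pics; ls
python3 - <<'E'
from station import env, eyes
import cv2,numpy as np
np.set_printoptions(precision=4,suppress=True)
for n in("scene","top"):
    cv2.imwrite(f"pics/{n}0.png",eyes.camera(n)); print(n,eyes.camera_params(n))
s=env.read_state(); print(s)
E
```

```text
pics
station.py
scene {'fx': 395.98223849055415, 'fy': 395.98223849055415, 'cx': 260.0336723509617, 'cy': 187.6099742209022, 'pose': array([[ -0.8128,   0.35  ,  -0.4657, 109.023 ],
       [ -0.5823,  -0.4657,   0.6664, 436.2562],
       [  0.0163,   0.8128,   0.5823, 603.5822],
       [  0.    ,   0.    ,   0.    ,   1.    ]])}
top {'fx': 465.64716810690584, 'fy': 465.64716810690584, 'cx': 250.63930671911183, 'cy': 190.93662473972591, 'pose': array([[  -0.0103,    0.9925,   -0.1222,  427.1084],
       [  -0.9999,   -0.0096,    0.006 , -144.2333],
       [   0.0048,    0.1222,    0.9925,  959.2414],
       [   0.    ,    0.    ,    0.    ,    1.    ]])}
{'time_s': 0.1, 'qpos': array([-1.155 ,  0.4238,  1.6306,  0.    ,  1.0886, -0.019 ]), 'dq': array([ 0.0001, -0.0017, -0.0023,  0.0002,  0.0001,  0.0017]), 'tau': array([ -0.0011, -54.5615, -27.4328,   0.0644,   0.0187,  -0.    ]), 'tool_pos': array([ 263.1282, -566.4658,  301.9812]), 'orientation': array([ 0.9765,  0.2157, -0.0001, -0.0007]), 'force': array([ 0.638 ,  0.4478, -0.4159]), 'wrist_torque': array([-0.0045, -0.011 ,  0.0685]), 'grip_force': 0.0, 'width': 87.81232298746306}
```

View pics/top0.png

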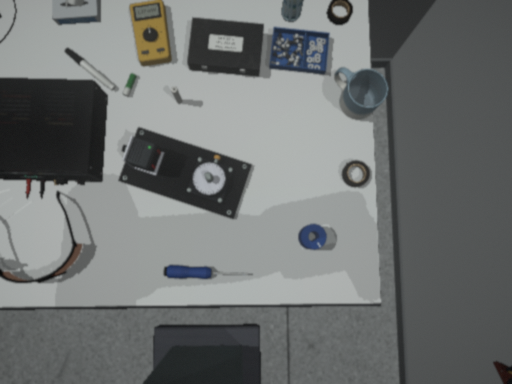

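View pics/scene0.png

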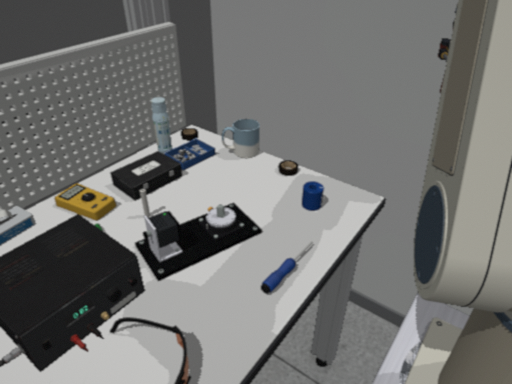

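The top view shows the drum near (313,237), the table and spindle near (209,178), and the reader near (145,155). The scene view shows the drum at (312,196) and the table at (221,216). I'll enlarge both key parts.

Run:
```python
import cv2,numpy as np
t=cv2.imread("pics/top0.png");s=cv2.imread("pics/scene0.png")
f=lambda im,x,y,w:cv2.resize(im[y:y+w,x:x+w],(390,390),interpolation=cv2.INTER_CUBIC)
r1=np.hstack([f(t,288,212,50),f(t,184,153,50)])
cv2.imwrite("pics/crop1.png",r1)
r1=np.hstack([f(s,287,171,50),f(s,196,190,50)])
cv2.imwrite("pics/crop2.png",r1)
```

```text
(no output)
```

View pics/crop1.png

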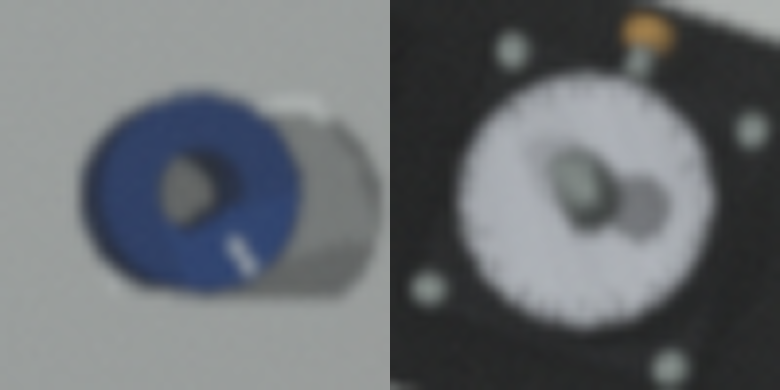

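View pics/crop2.png

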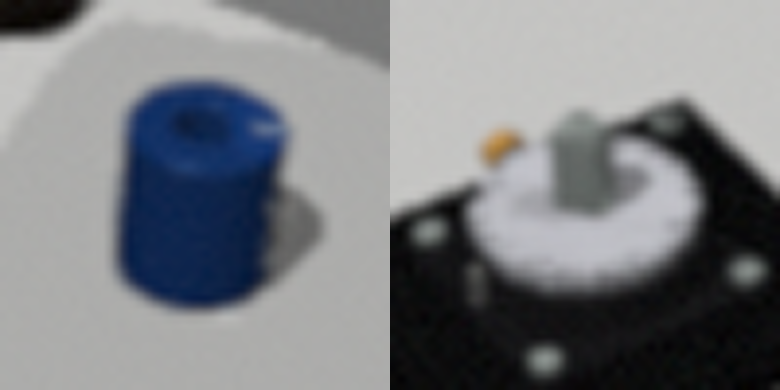

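```bash
cat > h.py <<'E'
from station import env, eyes
import cv2,numpy as np
from scipy.spatial.transform import Rotation as R
np.set_printoptions(precision=2,suppress=True)
def ray(n,uv,z):
    c=eyes.camera_params(n);P=c["pose"];uv=np.atleast_2d(uv).astype(float)
    d=np.c_[(uv[:,0]-c["cx"])/c["fx"],-(uv[:,1]-c["cy"])/c["fy"],-np.ones(len(uv))]@P[:3,:3].T
    return P[:3,3]+d*((z-P[2,3])/d[:,2])[:,None]
def proj(n,X):
    c=eyes.camera_params(n);P=c["pose"];q=(np.atleast_2d(X)-P[:3,3])@P[:3,:3]
    return np.c_[c["cx"]+c["fx"]*q[:,0]/-q[:,2],c["cy"]-c["fy"]*q[:,1]/-q[:,2]]
def avg(n,k=8): return np.mean([eyes.camera(n).astype(float) for _ in range(k)],0)
def rect(im,n,c,z,half=25,S=8):   # metric view: right=-y, up=+x, S px/mm
    w=np.array([[half,half],[half,-half],[-half,-half],[-half,half]])
    src=proj(n,np.c_[np.array(c)[:2]+w,np.full(4,z)]).astype(np.float32)
    L=2*half*S
    return cv2.warpPerspective(im,cv2.getPerspectiveTransform(src,np.float32([[0,0],[L,0],[L,L],[0,L]])),(L,L),flags=cv2.INTER_CUBIC)
def down(yaw): # tool down, tool y (closing line) at world angle yaw
    y=np.array([np.cos(yaw),np.sin(yaw),0]);z=np.array([0,0,-1.]);x=np.cross(y,z)
    return R.from_matrix(np.c_[x,y,z]).as_quat()
E
python3 - <<'E'
from h import *
T=avg("top");S=avg("scene");np.savez("a.npz",T=T,S=S)
def circ(m):
    c=max(cv2.findContours(m.astype(np.uint8),cv2.RETR_EXTERNAL,cv2.CHAIN_APPROX_NONE)[0],key=cv2.contourArea);return c,cv2.fitEllipse(cv2.convexHull(c))
# table
roi=np.zeros(T.shape[:2],bool);roi[158:198,188:230]=1
g=T.mean(2);c,e=circ((g>110)&roi);print("table",e,ray("top",e[0],42))
roi=np.zeros(S.shape[:2],bool);roi[200:232,200:242]=1
# drum
B=T[...,0]-T[...,2];roi[:]=0;roi[215:260,290:345]=1
m=(B>35)&roi;c,e=circ(m);print("drum blob",e)
mt=m&(T[...,0]>85);c,e=circ(mt);print("drumtop",e,ray("top",e[0],55)); print(T[237,298:330].astype(int)[:,0])
w=(T.min(2)>90)
# plate lower & right edges
for r,(x0,x1) in {"low":(130,225),}.items():
    pts=[]
    for x in range(x0,x1,3):
        col=g[150:235,x]; y=np.where(col<70)[0]; 
        if len(y): pts.append((x,150+y.max()+.5))
    W=ray("top",pts,12)[:,:2]; vx,vy,a,b=cv2.fitLine(W.astype(np.float32),cv2.DIST_HUBER,0,.01,.01).ravel();print(r,np.degrees(np.arctan2(vy,vx)),a,b)
pts=[]
for y in range(172,208,2):
    row=g[y,200:265];x=np.where(row<70)[0];pts.append((200+x.max()+.5,y))
W=ray("top",pts,12)[:,:2];vx,vy,a,b=cv2.fitLine(W.astype(np.float32),cv2.DIST_HUBER,0,.01,.01).ravel();print("right",np.degrees(np.arctan2(vy,vx)))
cs=ray("top",[208.9,178.1],42)[0];cd=ray("top",[313.1,236.6],55)[0];print(cs,cd)
a=rect(T,"top",cs,70,20,10);b=rect(T,"top",cd,55,30,7)
st=lambda i:cv2.resize(np.clip((i-i.min())/(np.percentile(i,99.5)-i.min())*255,0,255).astype(np.uint8),(400,400))
x,y=proj("scene",[[*cs[:2],60]])[0].astype(int);c=cv2.resize(S[y-14:y+14,x-14:x+14],(400,400),interpolation=cv2.INTER_CUBIC)
cv2.imwrite("pics/r1.png",np.hstack([st(a),st(c)]));cv2.imwrite("pics/r2.png",st(b));print(x,y)
# mark
q=ray("top",[318.8-.44,244.7-.44],55)[0]-cd;print("mark ang",np.degrees(np.arctan2(q[1],q[0])),np.hypot(*q[:2]))
E
```

```text
table ((208.6024932861328, 178.1486358642578), (31.381847381591797, 31.9360294342041), 39.16310119628906) [[566.48 -66.4   42.  ]]
drum blob ((312.96868896484375, 236.39442443847656), (24.02443504333496, 25.407485961914062), 98.32693481445312)
drumtop ((313.0865783691406, 236.35299682617188), (24.003189086914062, 25.15345573425293), 106.1520004272461) [[ 448.73 -269.63   55.  ]]
[105  75  77  92 100 102 101 101 102 100  96  98 101 101 101  98  92  73
  68  73  82  94 101 105 106 106 108 108 107 115 120 120]
low 71.00925 526.5028 -4.347883
right -17.967531
[566.57 -66.99  42.  ] [ 448.26 -269.64   55.  ]
219 209
mark ang -146.613333879347 17.752797685925806
```

View pics/r1.png

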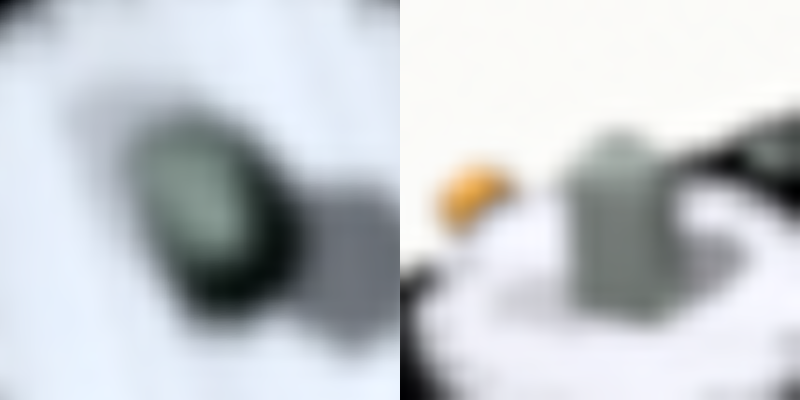

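View pics/r2.png

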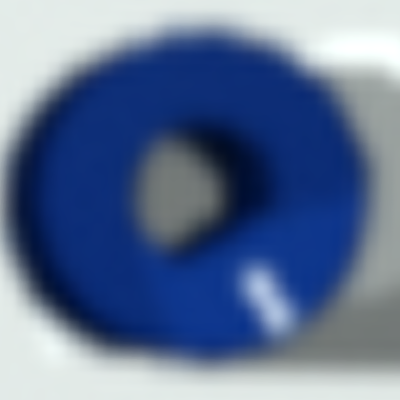

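Metric views: the shaft's flat faces lower-left in the top view (edge about (140,210)–(185,310)). In the scene view its base edge runs about (575,305)–(650,322). The drum's mark is at (271,298) and the bore's flat edge at (180,260)–(260,205), both giving about -146°. Next I'll measure the shaft's base edge with sub-pixel accuracy.

Run:
```python
from h import *
d=np.load("a.npz");T,S=d["T"],d["S"];g=S.mean(2)
print(g[203:222,213:231].astype(int))
p=ray("scene",[[216.75,215.85],[222,217.04]],42)[:,:2];q=p[1]-p[0];print(p,np.hypot(*q),np.degrees(np.arctan2(q[1],q[0]))) 
# base edge subpixel per column
pts=[]
for x in range(217,225):
    col=g[211:221,x];dd=np.diff(col);i=np.argmax(dd);w=np.clip(dd[max(i-1,0):i+2],0,None);pts.append((x,211+.5+(w*np.arange(max(i-1,0),max(i-1,0)+len(w))).sum()/w.sum()))
W=ray("scene",pts,42)[:,:2];print(np.c_[pts,W])
# predicted base axis & flat hypothesis
cs=np.array([566.5,-66.7])
for a in (80,100,115,130,145):
    n=np.array([np.cos(np.radians(a)),np.sin(np.radians(a))]);t=np.array([-n[1],n[0]])
    X=[[*(cs+5.5*n+s*7.1*t),42] for s in(-1,1)];print(a,proj("scene",X).ravel(),"top", proj("top",[[*(cs+5.5*n+s*7.1*t),65] for s in(-1,1)]).ravel())
print(proj("scene",[[*cs,42]]),proj("scene",[[*cs,70]]))
```

```text
[[194 195 195 195 195 193 189 186 189 193 195 196 196 196 191 181 161 137]
 [195 195 195 195 191 177 160 153 162 179 190 191 186 181 159 127 105  95]
 [195 196 195 190 177 157 141 135 141 153 164 156 134 117  90  65  80  98]
 [191 195 191 176 155 142 136 133 133 126 115  98  76  57  35  26  54  79]
 [176 189 179 153 129 122 122 121 118 108  92  93  99  95  83  67  53  46]
 [158 178 169 142 112 106 108 109 108  99  92 116 144 155 154 136 107  71]
 [170 185 181 151 111 100 101 102 101  93  91 126 165 182 182 168 150 127]
 [189 193 188 157 113  98 100 101  98  90  88 124 163 179 181 180 179 172]
 [195 196 190 160 115  98  99  99  97  91  85 104 130 143 147 164 182 186]
 [193 194 189 161 116  98  99  99  98  92  85  92 110 122 125 139 167 187]
 [188 188 184 158 118  99  98  99  98  92  87  92 108 120 123 137 166 188]
 [178 173 169 148 114  99  98  98  97  95  92  96 109 122 136 161 184 193]
 [168 165 162 143 114  98  96  97  96  96  99 106 120 139 161 183 193 195]
 [167 165 162 149 127 111 107 103  98  99 114 131 154 175 185 192 194 194]
 [176 172 169 164 158 153 147 139 129 127 143 166 
[... 323 characters left out ...]
]]
[[572.26 -61.88]
 [560.35 -65.67]] 12.498598182662692 -162.35581899627076
[[217.   216.63 570.07 -60.18]
 [218.   216.68 568.19 -61.35]
 [219.   216.79 566.19 -62.39]
 [220.   217.22 563.47 -62.57]
 [221.   217.32 561.48 -63.61]
 [222.   217.36 559.64 -64.83]
 [223.   217.27 558.07 -66.37]
 [224.   216.43 558.17 -69.91]]
80 [216.18 215.32 220.3  218.34] top [205.6  172.34 204.32 179.48]
100 [216.11 216.23 221.7  218.09] top [204.33 173.33 205.59 180.44]
115 [216.38 216.87 222.63 217.72] top [203.64 174.31 206.73 180.84]
130 [216.91 217.45 223.39 217.21] top [203.23 175.44 207.93 180.94]
145 [217.66 217.9  223.93 216.6 ] top [203.13 176.63 209.12 180.73]
[[220.16 215.73]] [[219.62 205.77]]
```

Run:
```python
from h import *
D=np.array([448.5,-269.6]);C=np.array([566.6,-67.]);r=np.radians
for psi in range(-360,361,15):
    o=[env.ik([*p,z],down(r(a))) for p,z,a in((D,96,psi),(C,215,psi-100),(C,138,psi-141.5))]
    if all(x is not None for x in o): print(psi,[x[5].round(2) for x in o],o[2][:5].round(2), o[1][3:5])
```

```text
-360 [np.float64(-0.56), np.float64(1.61), np.float64(2.33)] [-0.14  0.58  1.84 -0.    0.72] [-0.    0.87]
-345 [np.float64(-0.83), np.float64(1.34), np.float64(2.07)] [-0.14  0.58  1.84 -0.    0.72] [-0.    0.87]
-330 [np.float64(-1.09), np.float64(1.08), np.float64(1.81)] [-0.14  0.58  1.84 -0.    0.72] [-0.    0.87]
-315 [np.float64(-1.35), np.float64(0.82), np.float64(1.55)] [-0.14  0.58  1.84 -0.    0.72] [-0.    0.87]
-300 [np.float64(-1.61), np.float64(0.56), np.float64(1.28)] [-0.14  0.58  1.84 -0.    0.72] [-0.    0.87]
-285 [np.float64(-1.87), np.float64(0.3), np.float64(1.02)] [-0.14  0.58  1.84 -0.    0.72] [-0.    0.87]
-270 [np.float64(-2.13), np.float64(0.04), np.float64(0.76)] [-0.14  0.58  1.84 -0.    0.72] [-0.    0.87]
-255 [np.float64(-2.4), np.float64(-0.23), np.float64(0.5)] [-0.14  0.58  1.84 -0.    0.72] [-0.    0.87]
-165 [np.float64(2.32), np.float64(-1.8), np.float64(-1.07)] [-0.14  0.58  1.84 -0.    0.72] [-0.    0.87]
-150 [np.float64(2.05), np.float64(-2.06), np.float64(-1.33)] [-0.14  0.58  1.84 -0.    0.72] [-0.    0.87]
-135 [np.float64(1.79), np.floa
[... 638 characters left out ...]
, np.float64(1.02)] [-0.14  0.58  1.84 -0.    0.72] [-0.    0.87]
90 [np.float64(-2.13), np.float64(0.04), np.float64(0.76)] [-0.14  0.58  1.84 -0.    0.72] [-0.    0.87]
105 [np.float64(-2.4), np.float64(-0.23), np.float64(0.5)] [-0.14  0.58  1.84 -0.    0.72] [-0.    0.87]
195 [np.float64(2.32), np.float64(-1.8), np.float64(-1.07)] [-0.14  0.58  1.84 -0.    0.72] [-0.    0.87]
210 [np.float64(2.05), np.float64(-2.06), np.float64(-1.33)] [-0.14  0.58  1.84 -0.    0.72] [-0.    0.87]
225 [np.float64(1.79), np.float64(-2.32), np.float64(-1.6)] [-0.14  0.58  1.84 -0.    0.72] [-0.    0.87]
360 [np.float64(-0.56), np.float64(1.61), np.float64(2.33)] [-0.14  0.58  1.84 -0.    0.72] [-0.    0.87]
```

Run:
```python
from h import *
D=[448.5,-269.6];C=[566.6,-67.];o=down(np.radians(75))
env.reach([*D,190],o);env.move_l([*D,96],rate=120);env.set_gripper(40)
s=env.read_state();print(s["width"],s["grip_force"],s["tool_pos"],s["time_s"])
env.move_l([*D,210],rate=150);print(env.read_state()["force"])
env.reach([*C,182],down(np.radians(75-100)))
env.hold(.2)
s=env.read_state();print(s["qpos"],s["width"],s["tool_pos"],s["force"],s["wrist_torque"],s["time_s"])
i=eyes.camera("scene");cv2.imwrite("pics/p1.png",cv2.resize(i[120:260,130:310],(720,560),interpolation=cv2.INTER_CUBIC))
```

```text
49.24213765936905 30.000555199803784 [ 448.56 -269.61   96.12] 4.1333
[-0.61  0.86 -2.35]
[-0.14  0.51  1.83 -0.    0.8   0.3 ] 49.405619575150425 [566.55 -67.28 182.  ] [ 0.07  0.12 -3.59] [-0.06 -0.01  0.  ] 7.1167
```

View pics/p1.png

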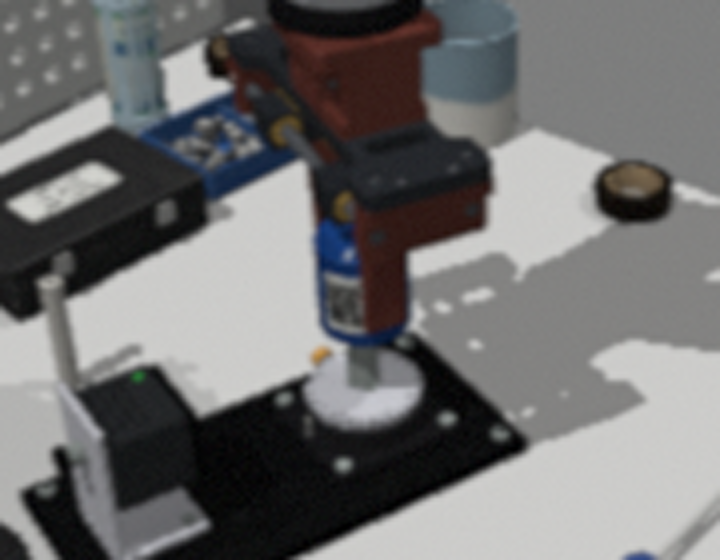

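The drum hangs over the shaft, both centred near column 364, and the label faces the flat's side. I'll lower it with a force guard.

Run:
```python
from h import *
C=[566.6,-67.]
h=env.move_l([*C,136],rate=30,f_stop=12)
s=env.read_state();print(h,s["tool_pos"],s["force"],s["wrist_torque"],s["width"],s["time_s"])
```

```text
True [567.54 -66.07 138.09] [0.02 1.07 4.45] [ 0.17  0.09 -0.04] 49.292125496731785 8.525
```

It stopped at TCP height 138.1, which is the fully seated height. Now I'll turn it by joint 6, release, retreat and look.

Run:
```python
from h import *
s=env.read_state();p=s["tool_pos"]
env.move_l([p[0],p[1],138.3],rate=20)
q=env.read_state()["qpos"].copy()
for k in range(2):
    q[5]+=np.radians(41.5)/2;env.move_joints(q)
    s=env.read_state();print(s["force"],s["wrist_torque"],s["tool_pos"],s["width"])
env.set_gripper(80);env.hold(.1)
p=env.read_state()["tool_pos"];env.move_l([p[0],p[1],230],rate=150)
env.reach([420,-300,300],down(np.radians(-66.5)))
print(env.read_state()["time_s"])
T=avg("top",5);S=eyes.camera("scene")
c=ray("top",[208.9,178.1],42)[0]
a=rect(T,"top",[567,-67],97,30,7);a=cv2.resize(np.clip(a*1.4,0,255).astype(np.uint8),(400,400))
b=cv2.resize(S[170:240,160:230+10],(400,350),interpolation=cv2.INTER_CUBIC);b=cv2.copyMakeBorder(b,0,50,0,0,0)
cv2.imwrite("pics/p2.png",np.hstack([a,b]))
```

```text
[ 1.22 -0.18  0.76] [ 0.01 -0.06  0.01] [567.64 -66.1  138.14] 49.454868080945886
[0.09 0.1  0.69] [ 0.14 -0.06 -0.05] [567.62 -66.05 138.12] 49.42565101251852
12.275
```

View pics/p2.png

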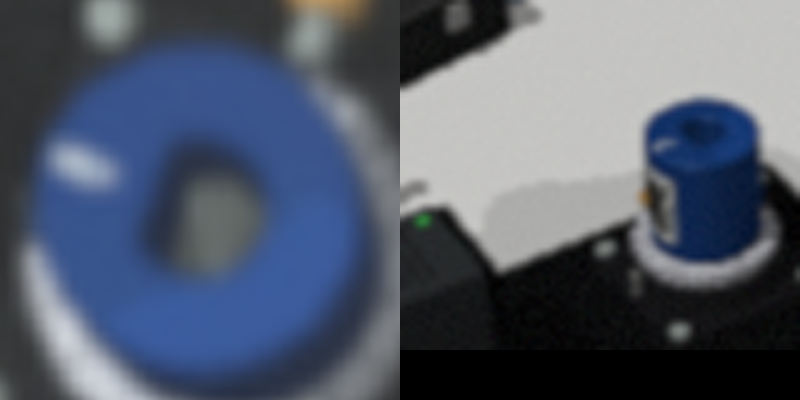

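The drum's mark at (82,166) against its centre at (200,208) gives a label direction of about 70°, with the reader at about 71.5°. The drum stands flat on the table, the label faces the reader, and the gripper is well clear.

```bash
python3 -c "
from station import env, eyes
print(env.sign_off())"
```

```text
the job is handed in; nothing more can be done
None
```

The blue drum is fully seated on the spindle, its label facing the reader window to within about 2–5° as measured in the images; the gripper has let go and moved clear, and I handed the job in at about 12.5 s, with no verdict returned.

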